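Slide the sold picture between the book bundles to the wrapping card

ROBOT

A 6-joint arm with a two-finger parallel gripper is mounted at the origin on the work surface. World frame = base frame: x ahead of the robot, y to its left, z up, the work surface at z = 0. Lengths are in mm, angles in degrees, forces in N, time in s.
With the tool pointing down it reaches from about 350 to 850 mm from the base axis. Payload 8.1 kg.
Tool frame: the origin (TCP) lies between the finger pads; the fingertips stand 17 mm ahead of it and the grasp point (between the pads) lies 2 mm behind it; z points along the fingers, y is the line along which they close (so a half turn about z gives the same grasp; the last joint's range is limited). The gripper opens to 85 mm and grips with 20 to 120 N. Pads are 22 mm wide; open, the fingers measure 114 mm over their backs; the gripper's body (76 mm by 85 mm) begins 54 mm behind the grasp point. The pads swing forward as they close: fully open they stand 13 mm farther back than shut.
Start: joints at [68.274, 7.471, 85.268, -0, 87.261, -4.893], TCP at [173.733, 574.302, 248.292] pointing down, gripper open.
Joint ranges: [-169.43, 169.43], [-51.17, 129.36], [1.28, 143.12], [-76.62, 256.62], [0, 156.53], [-152.29, 152.29]. Speed limits (degrees/s): [136.94, 136.94, 159.86, 180, 180, 180].

INTERFACE

Orientations are given as [roll, pitch, yaw] about the fixed x, y, z axes, in that order (R = Rz(yaw) Ry(pitch) Rx(roll)).
In Python, from bench import sense, snapshot, hand_in, trace, place_of gives the robot as it stands.
- The arm moves only by the shell command python3 -m handwheel 'ROWS' [FORCE]. ROWS is JSON, a list of rows, each a list of 7 numbers: the opening, from -1 (shut) to 1 (fully open), then the shift along the tool's x, y, z in cm, then the turn, a rotation vector about the tool's x, y, z in rad. A call has 1 to 12 rows; each row shifts and turns the commanded pose from where the row before left it, along the tool's axes as they then stand; what a row does not reach is not made up. A row lasts 1/12 s, in which the tool goes at most 41.7 mm and 7.16 degrees, less where a joint would pass 70% of its speed; a pose out of reach is approached as far as the arm can. A call with a gripper value outside its range is refused whole. The fingers move at their own pace and stop on an object; FORCE is the grip in N (left out, the last holds). Time passes only in rows, so rows that do not move let the fingers close. It gives the time, the measured TCP pose, the force, the opening and the grip force at its end, in the units of the state.
- sense(): the state, without advancing time (a new reading comes with each control period).
- snapshot(name): name is "side" or "top" or "wrist"; returns a dict with "image" (400x640x3 uint8, red, green, blue), "intrinsics" (3x3 intrinsics, pixels), "R" (3x3) and "t" (3): a world point X has camera coordinates R X + t. Camera axes: x right, y down, z forward; pixel columns grow to the right and rows downward; lengths in mm; the calibration is good to about 2 mm. A picture is of the moment at which its call begins. There is no depth.
- hand_in(): hands the job in; it is judged then, once.
Trained networks look in a picture, given as the dict that the camera call returned (one of the last four; its "shot" number tells which), for a name from the list of things; names that differ only in an ending like _2 or _b are one class to them, and where a whole thing is asked for, a point or a joint stands for the part that bears it (a point fixed in the world has none). Each returns a list of dicts, best first, with "conf" (0 to 1); they miss things now and then, are a little off and sometimes report something else, mostly with a low value. They report only what shows in the picture. A call takes as long as a camera call. They do not tell look-alikes from the thing itself.
- trace(picture, query): "pixels" (400x640 bool, what is visible of it).
- place_of(picture, query): "location" ([x, y, z] in mm, in world coordinates, good to about 4 mm: a listed point, or the origin of a listed thing).
The state is a dict: "time": time; "joint_pos": joint angles; "qd": joint speeds; "joint_efforts": joint torques, N m; "tool_pos": TCP position; "tcp_rot": TCP orientation; "ft_force": force on the tool from outside, world axes, zero at the start; "wrist_torque": the same for the moment, N m; "finger_gap": finger opening in mm; "grip_force": force on a finger pad.
Only numpy, scipy, OpenCV 4.12 (cv2) and the standard library are available. Lean on these libraries where they do the work, as an engineer would, in place of code of your own. Each camera call takes 0.05 s, during which the arm holds its last target. There are 200 camera calls.

TASK

A small framed picture lies face up on the market stall; its glass is loose, so it must stay flat on the counter and never be lifted or tipped. Push it with the fingers through the narrow gap between the two bundles of books and on until the whole frame lies on the yellow wrapping card behind them, square with the card, then draw the hand away. Leave the vase, the bell and the jar where they stand.

Things in the scene. Friction and masses are not known exactly. Their poses are not given: they have to be found in the camera images.
- picture: small framed picture lying face up: dark wooden frame 120 mm (its x) by 90 mm (its y), 22 mm thick, 0.25 to 0.5 kg, with a landscape (blue sky, green field) behind glass; slides on the counter. Origin: centre of its underside, z up. It starts in front of the gap with its 120 mm length roughly along the way through, up to 0.4 rad askew and up to 40 mm to either side of the middle of the gap
- books: two bundles of books, each 100 mm (x) by 110 mm (y), 60 mm high, fixed to the counter, with a straight gap 96 mm wide between them. Origin: middle of the gap, at counter height. x points through the gap from the picture's side to the card's (gap from x = -50 to +50 mm); y points across (side faces at y = -48 and +48 mm; upright corners at both mouths rounded, radius 12 mm)
- card_center (a point): centre of the yellow wrapping card, 150 mm past the origin of the books along their x, at counter height. The card is flat on the counter (under 1 mm, no edge to climb), 190 mm along the books' x and 130 mm along their y; axes parallel to those of the books
- vase: small white ceramic vase, 52 mm wide, 68 mm high, loose; stands close to the card, either beside it on the books' -y side or past its far end (+x). Origin: centre of its underside
- bell: small brass hand bell, 52 mm wide, 64 mm high, loose; stands close to the card, in the other of the vase's two places. Origin: centre of its underside
- jar: green glass jar with a red cap, 48 mm wide, 55 mm high, loose; stands some way off the picture's starting place, on the books' +y side. Origin: centre of its underside
Mind the look-alikes: they are no part of the job. Of the things that look like the picture, take the one that is farthest to the robot's right at the start. There is more than one size of the jar; the one meant has the size given above.

How it is judged (in metres and radians):
On the way:
1. the picture is in the gap between the two bundles of books, lying flat (x of picture in the frame of books between -0.035 and 0.035 m and y of picture in the frame of books between -0.012 and 0.012 m and angle between the x axis of picture and the x axis of books, either way round below 0.15 rad and height (world z) of picture below 0.006 m), for 0.1 s.
At the end, for the whole second after the job is handed in: having gone through the gap, the picture lies flat and at rest on the card: centre within 38 mm of the card centre along the way through, 23 mm across (a few mm overhang at most), square to 0.2 rad; vase, bell and jar upright within 20 mm of their starts (x of picture in the frame of card_center between -0.038 and 0.038 m and y of picture in the frame of card_center between -0.023 and 0.023 m and angle between the x axis of picture and the x axis of books, either way round below 0.2 rad and height (world z) of picture below 0.004 m and angle between picture's own z axis and vertical below 0.05 rad and linear speed of picture below 0.01 m/s and angular speed of picture below 0.05 rad/s and distance of each of vase, bell, jar from where it was at the start of the episode below 0.02 m and angle between each of vase, bell, jar's own z axis and vertical below 0.1 rad); the robot touches nothing.
It fails at once if the picture is lifted or tipped (height (world z) of picture above 0.01 m or angle between picture's own z axis and vertical above 0.15 rad).
It fails at once if the vase is shoved or knocked over (distance of vase from where it was at the start of the episode above 0.02 m or angle between vase's own z axis and vertical above 0.3 rad).
It fails at once if the bell is shoved or knocked over (distance of bell from where it was at the start of the episode above 0.02 m or angle between bell's own z axis and vertical above 0.3 rad).
It fails at once if the jar is shoved or knocked over (distance of jar from where it was at the start of the episode above 0.02 m or angle between jar's own z axis and vertical above 0.3 rad).
It also fails if it takes over 64 s, if anything falls off the work surface, if the arm or the gripper's body presses on something with over 40 N, if the wrist force passes 120 N, or if a joint passes its speed limit or range.

## Working session

There is one attempt and no reset: what is moved stays moved. The work goes in short steps, Python scripts to look and compute and a shell command to move; the robot and the scene stay as the last step left them, time stands still between calls to the robot, and variables do not carry over. Pictures are saved under pics/ and viewed, at most 10 in all, crops included, and the job is handed in when it is done.

```bash
mkdir -p pics; cat > h.py <<'E'
import numpy as np, cv2
from bench import sense, snapshot, hand_in, trace, place_of
def save(p,n): cv2.imwrite(f'pics/{n}.png',cv2.cvtColor(p['image'],cv2.COLOR_RGB2BGR))
def proj(p,X):
    c=p['R']@np.array(X,float)+p['t']; u=np.array(p['intrinsics'])@c; return u[:2]/u[2]
def ray(p,uv,z):
    R=np.array(p['R']);d=R.T@np.linalg.solve(np.array(p['intrinsics']),[uv[0],uv[1],1.]); o=-R.T@np.array(p['t'])
    return o+d*(z-o[2])/d[2]
E
python3 - <<'E'
from h import *
for n in('top','side'):
    p=snapshot(n); save(p,n+'0')
    for q in('picture','books','card_center','vase','bell','jar'):
        for r in place_of(p,q): print(n,q,round(r['conf'],2),np.round(r['location']),np.round(proj(p,r['location'])))
s=sense();print(s['time'],s['tool_pos'],s['tcp_rot'],s['finger_gap'])
E
```

```text
top picture 0.79 [ 507. -151.   -1.] [378. 206.]
top picture 0.78 [790.  65.  -0.] [295. 103.]
top picture 0.62 [298. 163.   1.] [258. 289.]
top vase 0.63 [483. 305.  -2.] [204. 218.]
top bell 0.77 [599. 213.  -2.] [240. 174.]
top jar 0.78 [ 349. -272.    3.] [427. 267.]
top jar 0.67 [ 330. -199.    1.] [399. 274.]
side picture 0.96 [ 509. -151.   -3.] [334. 254.]
side picture 0.84 [301. 165.  -1.] [215. 201.]
side picture 0.62 [786.  65.   1.] [388. 179.]
side books 0.6 [512.  12.  -4.] [308. 214.]
side card_center 0.86 [490. 158.  -2.] [282. 187.]
side vase 0.79 [494. 312.   0.] [266. 160.]
side bell 0.75 [602. 212.   3.] [310. 168.]
side jar 0.73 [ 331. -192.    4.] [266. 289.]
side jar 0.67 [ 344. -272.   -1.] [285. 316.]
0.7 [173.73718409 574.3081731  248.31572631] [1.79997843e+02 9.65850526e-05 1.63165328e+02] 85.66363954703083
```

View pics/top0.png

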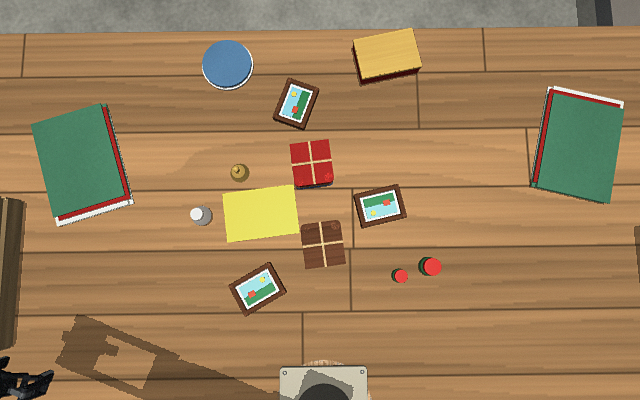

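View pics/side0.png

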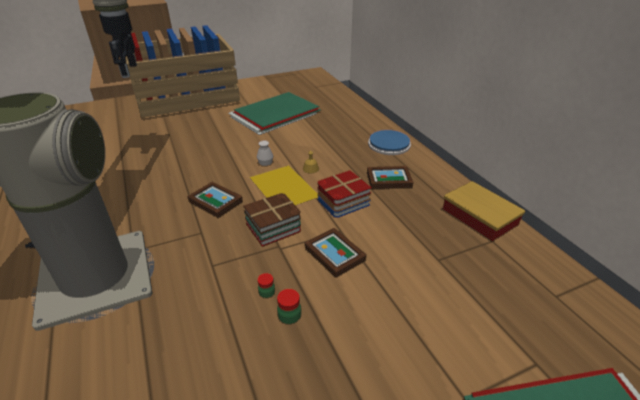

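The top image shows three frames: (380,206), (296,103) and (258,289). The one farthest right (lowest y) is at (380,206), in front of the gap. There are two jars at (400,275) and (430,267), and the card is at (261,213). Next I'll measure exactly and check a close crop.

```bash
cat > m.py <<'E'
from h import *
def rect(p,m,z):
    m=m.astype(np.uint8); n,l,st,_=cv2.connectedComponentsWithStats(m); i=1+np.argmax(st[1:,4])
    c,_=cv2.findContours((l==i).astype(np.uint8),0,cv2.CHAIN_APPROX_NONE)
    w=np.array([ray(p,q+0.0,z)[:2] for q in c[0][:,0].astype(float)],np.float32)
    (c,s,a)=cv2.minAreaRect(w); return np.array(c),s,a
def yellow(p):
    h=cv2.cvtColor(p['image'],cv2.COLOR_RGB2HSV); return (h[...,0]>24)&(h[...,0]<34)&(h[...,1]>150)&(h[...,2]>150)
E
python3 - <<'E'
from m import *
for n in('top','side'):
    p=snapshot(n)
    print(n,'card',rect(p,yellow(p),0))
    for r in trace(p,'picture'):
        print('pic',round(r['conf'],2),rect(p,r['pixels'],22 if n=='top' else 15))
    for q in('books','jar','vase','bell'):
        for r in trace(p,q): print(q,round(r['conf'],2),rect(p,r['pixels'],60 if q=='books' else 50))
    im=p['image'][130:300,190:450] if n=='top' else p['image'][150:330,180:420]
    cv2.imwrite(f'pics/c{n}.png',cv2.resize(im[...,::-1],None,fx=3,fy=3,interpolation=2))
E
```

```text
top card (array([497.65945435, 222.56297302]), (105.75975036621094, 63.33199691772461), 6.585306644439697)
pic 0.96 (array([781.85308838,  62.72595215]), (94.0103759765625, 123.76241302490234), 69.00769805908203)
pic 0.84 (array([ 506.40359497, -151.80284119]), (91.359130859375, 123.50141143798828), 13.246155738830566)
pic 0.63 (array([300.32073975, 163.6463623 ]), (92.09442138671875, 122.99192810058594), 31.251811981201172)
books 0.57 (array([500.57342529,  99.77571106]), (319.41546630859375, 282.5503845214844), 6.816568374633789)
jar 0.75 (array([ 329.91110229, -191.17088318]), (36.90932846069336, 31.42410659790039), 89.2706069946289)
jar 0.74 (array([ 351.48684692, -266.57330322]), (55.03996276855469, 41.61639404296875), 75.24095916748047)
vase 0.79 (array([482.23977661, 299.19607544]), (49.08766174316406, 48.56242752075195), 27.237674713134766)
bell 0.52 (array([591.97076416, 203.15620422]), (43.87776184082031, 40.55672073364258), 0.49774613976478577)Traceback (most recent call last):
  File "<stdin>", line 4, in <module>
  File "m.py", line 3, in rect
    m=m.astype(np.uint8); n,l,st,_=cv2.connectedComponentsWithStats(m); i=1+np.argmax(st[1:,4])
                                                                            ~~~~~~~~~^^^^^^^^^^
    return _wrapfunc(a, 'argmax', axis=axis, out=out, **kwds)
    return bound(*args, **kwds)
ValueError: attempt to get argmax of an empty sequence
```

View pics/ctop.png

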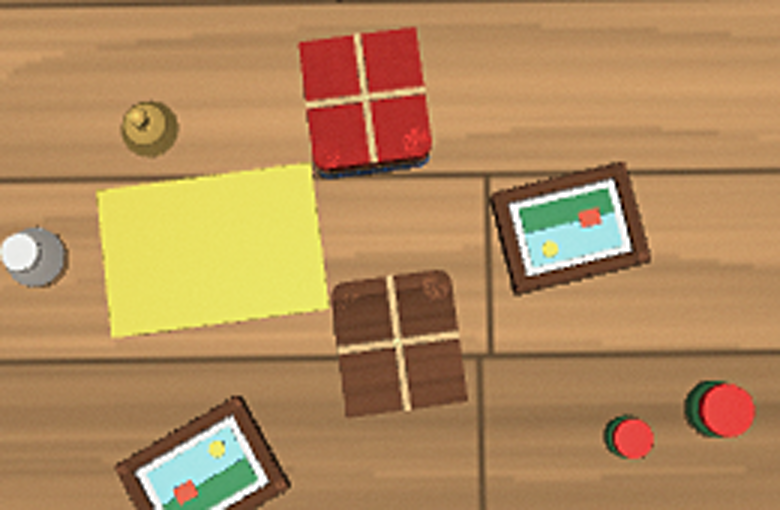

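The crop shows the right frame in front of the gap, the red and brown book bundles, the card, the vase past its far end and the bell beside it. I'll refine the gap axis by colour.

```bash
python3 - <<'E'
from m import *
p=snapshot('top')
h=cv2.cvtColor(p['image'],cv2.COLOR_RGB2HSV).astype(int);H,S,V=[h[...,i] for i in range(3)]
yy,xx=np.mgrid[:400,:640]; box=lambda a,b,c,d:(xx>a)&(xx<b)&(yy>c)&(yy<d)
y=(H>24)&(H<36)&(S>115)&(V>180)&box(215,305,175,250)
k=np.ones((7,7),np.uint8); cl=lambda m:cv2.morphologyEx(m.astype(np.uint8),3,k)
print('card',rect(p,y,0))
r=((H<8)|(H>172))&(S>150)&(V>120)&box(285,340,130,190); print('red',rect(p,cl(r),60))
print(h[237,312],h[160,305],h[225,350])
b=(V<125)&box(296,350,210,275); print('brown',rect(p,cl(b),60))
f=(V<125)&box(345,415,175,235); print('pic',rect(p,cl(f),22))
o=-np.array(p['R']).T@np.array(p['t']);print('cam',o)
out=p['image'].copy()
for m,c in((y,(0,0,255)),(r,(0,255,0)),(b,(255,0,255)),(f,(0,255,255))):
    cs,_=cv2.findContours(cl(m),0,2); cv2.drawContours(out,cs,-1,c,1)
cv2.imwrite('pics/seg.png',cv2.resize(out[125:290,210:430,::-1],None,fx=3.5,fy=3.5,interpolation=0))
E
```

```text
card (array([494.17559814, 158.54994202]), (129.985107421875, 189.41973876953125), 6.9466047286987305)
red (array([613.78796387,  21.85100174]), (110.75131225585938, 100.68241119384766), 7.0359697341918945)
[ 12 156 100] [  0 196 180] [ 16 126 195]
brown (array([403.79711914,  -4.44676971]), (127.38899230957031, 128.876220703125), 88.75672912597656)
pic (array([ 504.5447998 , -160.37409973]), (119.90699005126953, 174.5621337890625), 7.2516069412231445)
cam [ 388.5346326     2.53622085 1092.13258551]
```

View pics/seg.png

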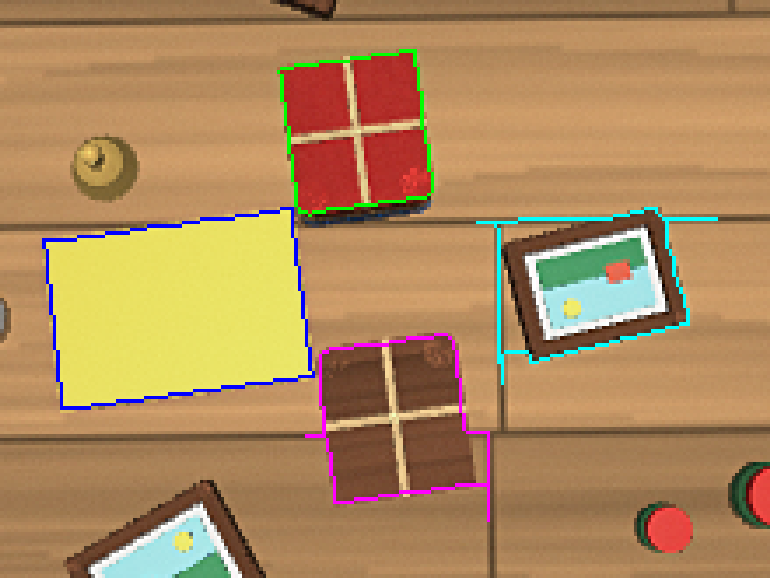

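```bash
python3 -m handwheel '[[0,0,0,0,0,0,-0.104],[0,0,0,0,0,0,-0.104],[0,0,0,0,0,0,-0.104],[0,0,0,0,0,0,-0.104],[0,-2.6,-3,0,0,0,0],[0,-2.6,-3,0,0,0,0],[0,-2.6,-3,0,0,0,0],[0,-2.6,-3,0,0,0,0],[0,-2.6,-3,0,0,0,0],[0,-2.6,-3,0,0,0,0]]' && python3 -m handwheel '[[0,0,-3.5,0,0,0,0],[0,0,-3.5,0,0,0,0],[0,0,-3.5,0,0,0,0],[0,0,-3.5,0,0,0,0],[0,0,-3.5,0,0,0,0],[0,0,-3.5,0,0,0,0],[0,0,-3.5,0,0,0,0],[0,0,-3.5,0,0,0,0],[0,0,-3.5,0,0,0,0],[0,0,-3.5,0,0,0,0],[0,0,-3.5,0,0,0,0],[0,0,-3.5,0,0,0,0]]' && python3 -m handwheel '[[0,0,-3.5,0,0,0,0],[0,0,-3.5,0,0,0,0],[0,0,-3.5,0,0,0,0],[0,0,-3.5,0,0,0,0],[0,0,0,0,0,0,0],[0,0,0,0,0,0,0],[0,0,0,0,0,0,0]]'
cat >> h.py <<'E'
O=np.array([512.3,9.6]); U=np.array([-.1215,.9926]); W=np.array([-.9926,-.1215])
def bk(P): d=np.array(P[:2])-O; return np.round([d@U,d@W],1)
def st():
    s=sense(); print(round(s['time'],2),'book',bk(s['tool_pos']),'z',round(s['tool_pos'][2],1),'rpy',np.round(s['tcp_rot'],1),'F',np.round(s['ft_force'],1),'gap',round(s['finger_gap'],1),'q',np.round(s['joint_pos'],0))
E
python3 -c "
from h import *; st()"
```

```text
time: 1.93
tool_pos: [351.6, 413.2, 248.5]
tcp_rot: [180.0, 0.0, -173.0]
ft_force: [0.7, 0.7, 0.1]
finger_gap: 43.1
grip_force: 0.0
time: 2.93
tool_pos: [401.6, -3.9, 248.7]
tcp_rot: [-180.0, 0.1, -173.0]
ft_force: [-0.1, 0.3, 0.3]
finger_gap: 42.8
grip_force: 0.0
time: 3.52
tool_pos: [418.6, -141.0, 248.2]
tcp_rot: [180.0, -0.0, -173.0]
ft_force: [0.0, 0.3, -0.5]
finger_gap: 42.9
grip_force: 0.0
3.52 book [-138.1  111.3] z 248.2 rpy [ 180.   -0. -173.] F [ 0.   0.3 -0.5] gap 42.9 q [ -25.  -18.  109.    0.   89. -122.]
```

```bash
python3 -m handwheel '[[0,0,-2.2,0,0,0,0],[0,0,0,3,0,0,0],[0,0,0,3,0,0,0],[0,0,0,3,0,0,0],[0,0,0,3,0,0,0],[0,0,0,3,0,0,0],[0,0,0,3,0,0,0],[0,0,0,3,0,0,0],[0,0,0,0.8,0,0,0],[0,0,0,0,0,0,0],[0,0,0,0,0,0,0]]' && python3 - <<'E'
from m import *
st(); p=snapshot('side')
cv2.imwrite('pics/s1.png',cv2.resize(p['image'][180:310,230:400,::-1],None,fx=4.5,fy=4.5,interpolation=2))
s=sense();t=s['tool_pos'];print([ (proj(p,[t[0],t[1],z])-[230,180])*4.5 for z in (0,13,30)])
E
```

```text
time: 4.43
tool_pos: [421.9, -162.4, 31.1]
tcp_rot: [180.0, -0.0, -172.9]
ft_force: [0.2, -0.3, 0.0]
finger_gap: 43.0
grip_force: 0.0
4.43 book [-159.7  110.6] z 31.1 rpy [ 180.    -0.  -172.9] F [ 0.2 -0.3  0. ] gap 43.0 q [ -28.   -2.  120.    0.   63. -125.]
[array([321.85187614, 394.94523896]), array([321.05803377, 376.33074563]), array([319.99921876, 351.50301444])]
```

View pics/s1.png

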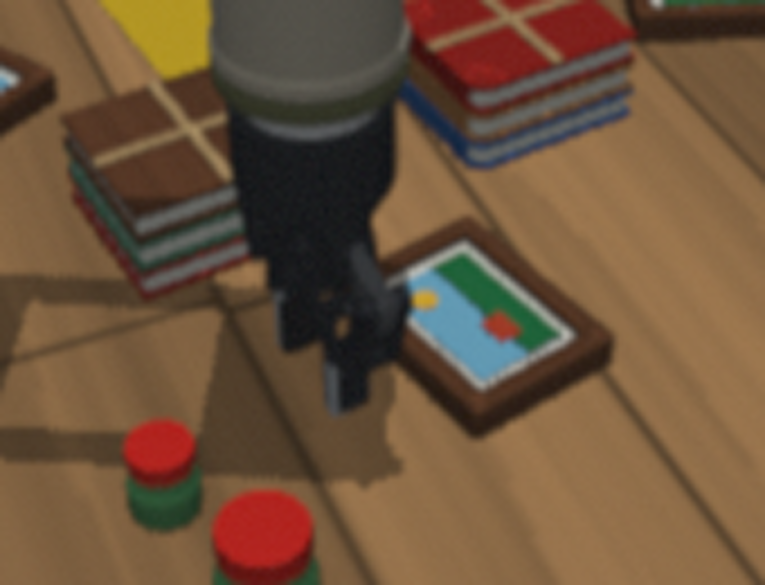

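```bash
python3 -m handwheel '[[0,0,0,0.45,0,0,0],[0,0,0,0.45,0,0,0],[0,0,0,0,0,0,0],[0,-0.5,0,0,0,0,0],[0,-0.5,0,0,0,0,0],[0,-0.5,0,0,0,0,0],[0,-0.4,0,0,0,0,0],[0,-0.3,0,0,0,0,0],[0,-0.3,0,0,0,0,0],[0,-0.3,0,0,0,0,0],[0,-0.3,0,0,0,0,0]]' && python3 -m handwheel '[[0,-0.3,0,0,0,0,0],[0,-0.3,0,0,0,0,0],[0,-0.3,0,0,0,0,0],[0,-0.3,0,0,0,0,0],[0,0,0,0,0,0,0],[0,0,0,0,0,0,0]]' && cat >> m.py <<'E'
def pics(n,z):
    p=snapshot(n)
    for r in trace(p,'picture'):
        c,s,a=rect(p,r['pixels'],z)
        if c[1]<300 and abs(bk(c)[1])<60: print(n,'pic',round(r['conf'],2),bk(c),np.round(s),'ang',round(a-6.98,1))
    for r in place_of(p,'picture'):
        if abs(bk(r['location'])[1])<60: print('place',bk(r['location']))
    return p
E
python3 - <<'E'
from m import *
st(); pics('top',22); p=pics('side',22)
cv2.imwrite('pics/s2.png',cv2.resize(p['image'][180:310,230:400,::-1],None,fx=4.5,fy=4.5,interpolation=2))
E
```

```text
time: 5.4
tool_pos: [451.7, -159.0, 21.0]
tcp_rot: [180.0, -0.1, -173.0]
ft_force: [-4.8, 0.6, 2.9]
finger_gap: 42.4
grip_force: 2.2
time: 5.9
tool_pos: [464.8, -157.9, 21.5]
tcp_rot: [-180.0, 0.1, -173.0]
ft_force: [0.8, -0.6, 0.8]
finger_gap: 42.7
grip_force: 0.0
5.9 book [-160.5   67.5] z 21.5 rpy [-1.80e+02  1.00e-01 -1.73e+02] F [ 0.8 -0.6  0.8] gap 42.7 q [ -25.    5.  114.    0.   62. -122.]
top pic 0.83 [-129.8    6.9] [62. 88.] ang 82.3
place [-161.7   13.1]
side pic 0.82 [-176.1   17.8] [ 97. 136.] ang 0.2
place [-161.5   11.7]
```

View pics/s2.png

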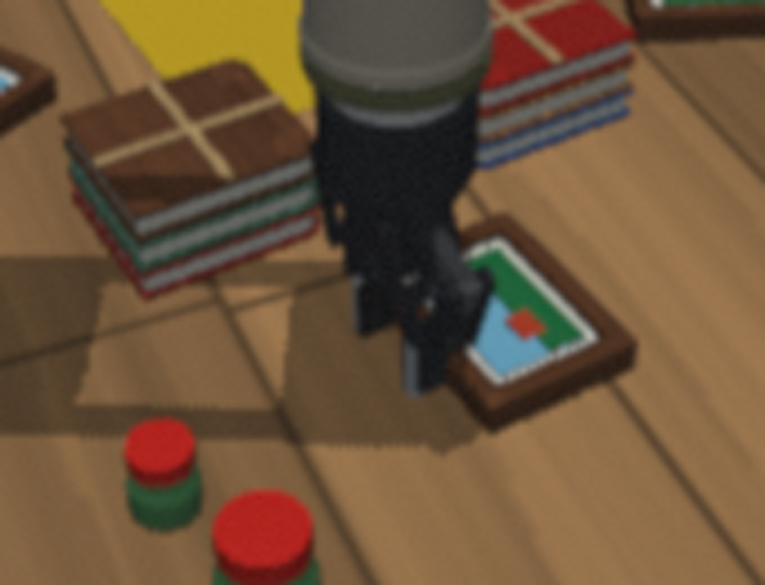

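The frame is being pushed flat by both fingers. I'll push the last 11.5 mm, back off, and measure.

```bash
python3 -m handwheel '[[0,-0.3,0,0,0,0,0],[0,-0.3,0,0,0,0,0],[0,-0.3,0,0,0,0,0],[0,-0.25,0,0,0,0,0],[0,0,0,0,0,0,0],[0,0,0,0,0,0,0],[0,1,0,0,0,0,0],[0,2,0,0,0,0,0],[0,3,-1,-1,0,0,0],[0,3,-2,-2.5,0,0,0],[0,2,-2.5,-2.5,0,0,0],[0,0,0,0,0,0,0]]' && python3 -c "
from m import *
st(); pics('top',22); pics('side',22)"
```

```text
time: 7.2
tool_pos: [374.0, -228.2, 84.8]
tcp_rot: [-179.6, 0.2, -173.1]
ft_force: [0.6, -0.6, 0.7]
finger_gap: 42.7
grip_force: 0.0
7.2 book [-219.3  166.2] z 84.8 rpy [-179.6    0.2 -173.1] F [ 0.6 -0.6  0.7] gap 42.7 q [ -38.  -10.  120.   -0.   69. -135.]
top pic 0.66 [-163.1    1.6] [ 91. 123.] ang -0.0
top pic 0.39 [95.3 -4.2] [328. 295.] ang -0.1
place [-160.4   -1.3]
side pic 0.92 [-176.4    5.4] [100. 135.] ang -0.4
place [-165.6   -0.3]
```

```bash
python3 -m handwheel '[[0,-3.3,-0.9,0,0,0,0],[0,-3.3,-0.9,0,0,0,0],[0,-3.3,-0.9,0,0,0,0],[0,-3.3,-0.9,0,0,0,0],[0,-3.3,-0.9,0,0,0,0],[0,0,0,0,0,0,0]]' && python3 -m handwheel '[[0,0,0,0,0,0,0.1207],[0,0,0,0,0,0,0.1207],[0,0,0,0,0,0,0.1207],[0,0,0,0,0,0,0.1207],[0,0,0,0,0,0,0.1207],[0,0,0,0,0,0,0.1207],[0,0,0,0,0,0,0.1207],[0,0,0,0,0,0,0.1207],[0,0,0,0,0,0,0.1207],[0,0,0,0,0,0,0.1207],[0,0,0,0,0,0,0.1207],[0,0,0,0,0,0,0.1207]]' && python3 -m handwheel '[[0,0,0,0,0,0,0.1207],[0,0,0,0,0,0,0],[0,0,0,0,0,0,0],[0,0,0,0,0,0,0]]' && python3 -c "
from m import *
st(); pics('top',22)"
```

```text
time: 8.0
tool_pos: [548.1, -246.4, 77.4]
tcp_rot: [179.9, -0.0, -172.8]
ft_force: [-1.0, -0.6, 0.1]
finger_gap: 42.8
grip_force: 0.0
time: 9.0
tool_pos: [543.3, -246.1, 78.5]
tcp_rot: [-179.9, -0.1, 103.8]
ft_force: [-0.4, 0.2, -0.2]
finger_gap: 42.5
grip_force: 0.0
time: 9.33
tool_pos: [543.5, -246.9, 79.2]
tcp_rot: [-179.9, -0.0, 97.4]
ft_force: [1.0, 0.4, -0.2]
finger_gap: 42.6
grip_force: 0.0
9.33 book [-2.584e+02  2.000e-01] z 79.2 rpy [-179.9   -0.    97.4] F [ 1.   0.4 -0.2] gap 42.6 q [-29.  15.  95.   0.  70. -37.]
place [-166.7    1.1]
```

```bash
python3 -m handwheel '[[0,0,0,2,0,0,0.006],[0,0,0,2,0,0,0],[0,0,0,1.5,0,0,0],[0,0,0,0.27,0,0,0],[0,0,0,0,0,0,0],[0,0.5,0,0,0,0,0],[0,0.5,0,0,0,0,0],[0,0.5,0,0,0,0,0],[0,0.3,0,0,0,0,0],[0,0.3,0,0,0,0,0],[0,0.3,0,0,0,0,0],[0,0.3,0,0,0,0,0]]' && python3 -m handwheel '[[0,0.4,0,0,0,0,0],[0,0.4,0,0,0,0,0],[0,0.4,0,0,0,0,0],[0,0.4,0,0,0,0,0],[0,0.4,0,0,0,0,0],[0,0.4,0,0,0,0,0],[0,0.4,0,0,0,0,0],[0,0.4,0,0,0,0,0],[0,0.4,0,0,0,0,0],[0,0.4,0,0,0,0,0],[0,0,0,0,0,0,0],[0,0,0,0,0,0,0]]' && python3 -c "
from m import *
st(); pics('top',22);p=pics('side',22)
cv2.imwrite('pics/s3.png',cv2.resize(p['image'][160:290,230:400,::-1],None,fx=4.5,fy=4.5,interpolation=2))"
```

```text
time: 10.48
tool_pos: [540.9, -221.2, 22.9]
tcp_rot: [180.0, 0.1, 96.8]
ft_force: [-0.2, -3.3, 0.9]
finger_gap: 42.7
grip_force: 1.6
time: 11.48
tool_pos: [535.7, -180.5, 22.2]
tcp_rot: [-180.0, -0.0, 96.8]
ft_force: [1.4, -1.2, 0.6]
finger_gap: 42.8
grip_force: 0.7
11.48 book [-1.916e+02 -1.000e-01] z 22.2 rpy [-180.    -0.    96.8] F [ 1.4 -1.2  0.6] gap 42.8 q [-24.  15. 102.   0.  63. -31.]
top pic 0.88 [-110.3    1.1] [90. 99.] ang -0.4
place [-117.9    2.3]
side pic 0.96 [-118.5   33.8] [158.  73.] ang 58.2
place [-120.3   -0.2]
```

View pics/s3.png

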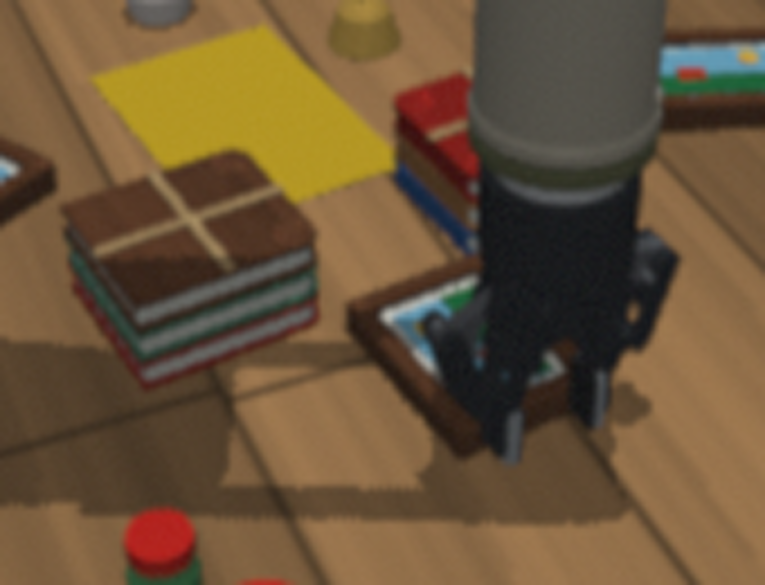

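The frame is square at the mouth. The gripper's knuckles flare out, so before entering I'll work out their width and height from this view.

```bash
python3 - <<'E'
from m import *
p=snapshot('side'); t=sense()['tool_pos']; n=np.array([*U,0])
R=np.array(p['R']);o=-R.T@np.array(p['t'])
for nm,c in dict(elbL=(437,325),elbR=(677,258),kneeLlow=(450,385),kneeRlow=(650,345),tipL=(512,460),tipR=(600,425),tipLtop=(490,390)).items():
    u=np.array(c)/4.5+[230,160]; d=R.T@np.linalg.solve(np.array(p['intrinsics']),[*u,1])
    for off in(-11,11):
        X=o+d*((t-o)@n+off)/(d@n); print(nm,off,bk(X),round(X[2],1))
E
```

```text
elbL -11 [-202.8   69.7] 118.4
elbL 11 [-180.8   56. ] 95.9
elbR -11 [-202.8  -68.2] 99.9
elbR 11 [-180.8  -87.5] 76.6
kneeLlow -11 [-202.8   62.3] 78.1
kneeLlow 11 [-180.8   48.2] 54.0
kneeRlow -11 [-202.8  -56.6] 48.5
kneeRlow 11 [-180.8  -75.5] 23.2
tipL -11 [-202.8   25. ] 9.8
tipL 11 [-180.8    9.5] -17.1
tipR -11 [-202.8  -28.9] 6.9
tipR 11 [-180.8  -46.6] -20.1
tipLtop -11 [-202.8   39.6] 64.0
tipLtop 11 [-180.8   24.6] 39.3
```

```bash
python3 -m handwheel '[[0,-0.8,0,0,0,0,0],[-0.8,0,0,-0.75,0,0,0],[-0.8,0,0,0,0,0,0],[-0.8,0,0,0,0,0,0],[-0.8,0,0,0,0,0,0],[-0.8,0,0,0,0,0,0],[-0.8,0,0,0,0,0,0]]' && python3 -m handwheel '[[-0.8,0.4,0,0,0,0,0],[-0.8,0.4,0,0,0,0,0],[-0.8,0.4,0,0,0,0,0],[-0.8,0.4,0,0,0,0,0],[-0.8,0.4,0,0,0,0,0],[-0.8,0.4,0,0,0,0,0],[-0.8,0.4,0,0,0,0,0],[-0.8,0.4,0,0,0,0,0],[-0.8,0.4,0,0,0,0,0],[-0.8,0.4,0,0,0,0,0],[-0.8,0,0,0,0,0,0],[-0.8,0,0,0,0,0,0]]'; python3 -c "
from m import *
st(); pics('top',22);p=pics('side',22)
cv2.imwrite('pics/s4.png',cv2.resize(p['image'][150:280,230:400,::-1],None,fx=4.5,fy=4.5,interpolation=2))"
```

```text
time: 12.42
tool_pos: [536.7, -189.0, 29.7]
tcp_rot: [-180.0, -0.0, 96.8]
ft_force: [0.0, -0.2, -0.2]
finger_gap: 8.7
grip_force: 0.0
time: 13.42
tool_pos: [532.2, -149.0, 30.0]
tcp_rot: [180.0, -0.0, 96.8]
ft_force: [0.1, -0.4, -0.1]
finger_gap: 8.6
grip_force: 0.0
13.42 book [-159.8   -0.4] z 30.0 rpy [180.   -0.   96.8] F [ 0.1 -0.4 -0.1] gap 8.6 q [-21.  13. 104.   0.  64. -28.]
top pic 0.64 [-74.2   0.8] [90. 93.] ang -0.2
place [-85.2  -0. ]
side pic 0.76 [-94.7  29.9] [151.  72.] ang 69.4
place [-88.2  -3.7]
```

View pics/s4.png

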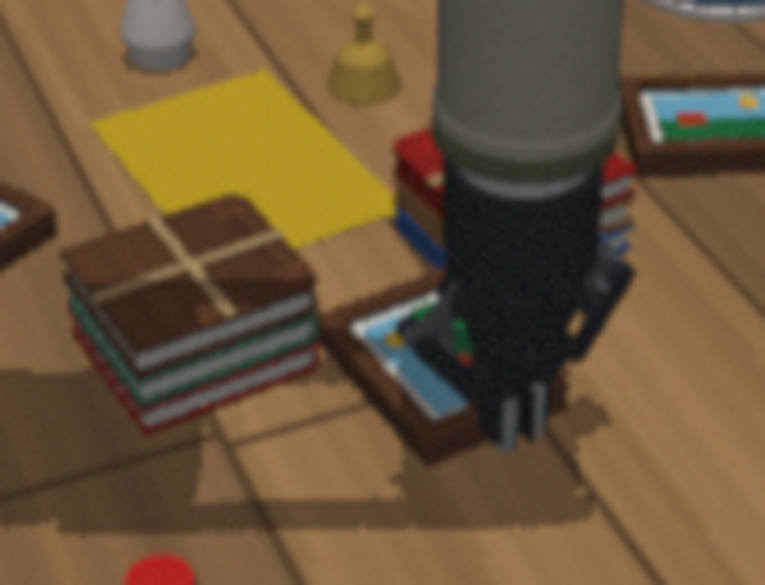

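```bash
python3 - <<'E'
from m import *
p=snapshot('side'); t=sense()['tool_pos']; n=np.array([*U,0])
R=np.array(p['R']);o=-R.T@np.array(p['t'])
for nm,c in dict(elbL=(400,325),elbLlow=(412,345),midL=(450,385),lowL=(482,425),elbR=(632,268),midR=(605,325),lowR=(578,362),tipL=(510,450),tipR=(545,438)).items():
    u=np.array(c)/4.5+[230,150]; d=R.T@np.linalg.solve(np.array(p['intrinsics']),[*u,1])
    for off in(-11,0,11):
        X=o+d*((t-o)@n+off)/(d@n); print(nm,off,bk(X)[1]-bk(t)[1],round(X[2],1),end=' | ')
    print()
E
```

```text
elbL -11 70.7 122.8 | elbL 0 64.3 112.3 | elbL 11 57.8 101.7 | 
elbLlow -11 64.3 107.9 | elbLlow 0 57.699999999999996 97.1 | elbLlow 11 51.099999999999994 86.3 | 
midL -11 42.9 73.3 | midL 0 35.8 61.8 | midL 11 28.8 50.3 | 
lowL -11 23.5 37.9 | lowL 0 16.1 25.7 | lowL 11 8.700000000000001 13.6 | 
elbR -11 -63.7 102.3 | elbR 0 -72.7 91.3 | elbR 11 -81.8 80.4 | 
midR -11 -49.5 71.5 | midR 0 -58.300000000000004 60.0 | midR 11 -67.10000000000001 48.5 | 
lowR -11 -34.0 53.8 | lowR 0 -42.5 42.0 | lowR 11 -51.0 30.1 | 
tipL -11 5.8 12.2 | tipL 0 -1.9000000000000001 -0.5 | tipL 11 -9.7 -13.2 | 
tipR -11 -16.0 10.0 | tipR 0 -24.099999999999998 -2.7 | tipR 11 -32.300000000000004 -15.4 |
```

```bash
python3 -m handwheel '[[-0.8,0.3,0,0,0,0,0.003],[-0.8,0.3,0,0,0,0,0],[-0.8,0.3,0,0,0,0,0],[-0.8,0.3,0,0,0,0,0],[-0.8,0.3,0,0,0,0,0],[-0.8,0.3,0,0,0,0,0],[-0.8,0.3,0,0,0,0,0],[-0.8,0.3,0,0,0,0,0],[-0.8,0.3,0,0,0,0,0],[-0.8,0.3,0,0,0,0,0],[-0.8,0.3,0,0,0,0,0],[-0.8,0.3,0,0,0,0,0]]'; python3 -c "
from m import *
st(); pics('top',22);"
```

```text
time: 14.77
tool_pos: [527.9, -113.4, 29.9]
tcp_rot: [180.0, 0.0, 96.6]
ft_force: [-0.3, -3.3, 1.1]
finger_gap: 8.8
grip_force: 1.5
14.77 book [-124.    -0.6] z 29.9 rpy [180.    0.   96.6] F [-0.3 -3.3  1.1] gap 8.8 q [-18.  11. 106.  -0.  63. -24.]
top pic 0.6 [-33.3   0.2] [91. 80.] ang -0.5
place [-48.9  -0.7]
```

```bash
python3 -m handwheel '[[-0.8,0.35,-0.02,0,0,0,-0.004],[-0.8,0.35,0,0,0,0,0],[-0.8,0.35,0,0,0,0,0],[-0.8,0.35,0,0,0,0,0],[-0.8,0.35,0,0,0,0,0],[-0.8,0.35,0,0,0,0,0],[-0.8,0.35,0,0,0,0,0],[-0.8,0.35,0,0,0,0,0],[-0.8,0.35,0,0,0,0,0],[-0.8,0.35,0,0,0,0,0],[-0.8,0.35,0,0,0,0,0],[-0.8,0.35,0,0,0,0,0]]'; python3 -m handwheel '[[-0.8,0.35,0,0,0,0,0],[-0.8,0.35,0,0,0,0,0],[-0.8,0.35,0,0,0,0,0],[-0.8,0,0,0,0,0,0],[-0.8,0,0,0,0,0,0]]';python3 -c "
from m import *
st(); p=pics('top',22); p=pics('side',22)
cv2.imwrite('pics/s5.png',cv2.resize(p['image'][140:270,220:390,::-1],None,fx=4.5,fy=4.5,interpolation=2))"
```

```text
time: 15.92
tool_pos: [522.6, -71.5, 29.7]
tcp_rot: [-180.0, -0.0, 96.8]
ft_force: [0.4, -1.0, -1.3]
finger_gap: 8.4
grip_force: 0.9
time: 16.33
tool_pos: [521.6, -61.1, 29.9]
tcp_rot: [180.0, -0.0, 96.8]
ft_force: [-0.2, -0.4, 0.2]
finger_gap: 8.5
grip_force: 0.0
16.33 book [-71.3  -0.6] z 29.9 rpy [180.   -0.   96.8] F [-0.2 -0.4  0.2] gap 8.5 q [-12.   9. 108.   0.  63. -19.]
top pic 0.96 [35.9  0.1] [52. 93.] ang 82.7
top pic 0.27 [102.1 -50.2] [250. 276.] ang -3.8
place [ 2.9 -2.6]
side pic 0.98 [-13.1  19. ] [148.  42.] ang 74.1
place [3.8 1.9]
```

View pics/s5.png

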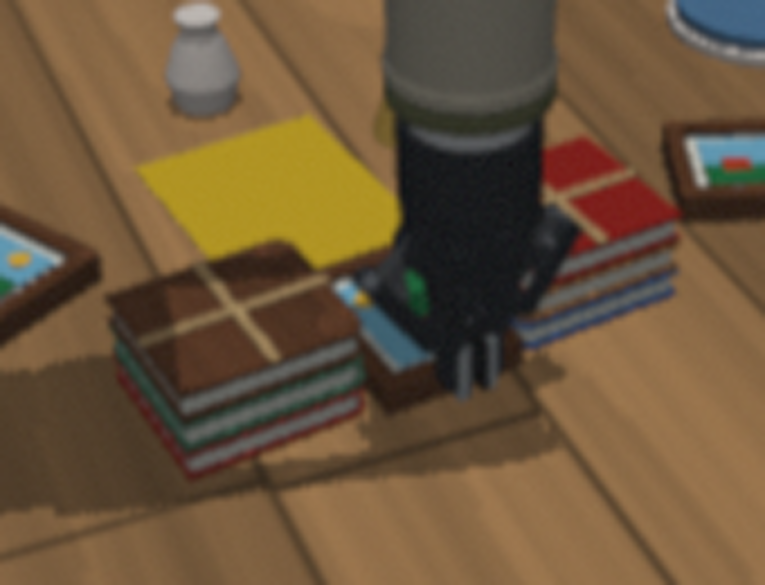

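The frame is in the gap, straight, and the knuckles stand above the book tops. Continuing in checked steps.

```bash
python3 -m handwheel '[[-0.8,0.3,-0.03,0,0,0,0],[-0.8,0.3,0,0,0,0,0],[-0.8,0.3,0,0,0,0,0],[-0.8,0.3,0,0,0,0,0],[-0.8,0.3,0,0,0,0,0],[-0.8,0.3,0,0,0,0,0]]'; python3 -m handwheel '[[-0.8,0.3,0,0,0,0,0],[-0.8,0.3,0,0,0,0,0],[-0.8,0.3,0,0,0,0,0],[-0.8,0.3,0,0,0,0,0],[-0.8,0.3,0,0,0,0,0],[-0.8,0.3,0,0,0,0,0]]';python3 -c "
from m import *
st(); pics('top',22)"
```

```text
time: 17.13
tool_pos: [519.1, -43.4, 29.9]
tcp_rot: [180.0, 0.0, 96.8]
ft_force: [0.5, -2.4, 0.4]
finger_gap: 8.8
grip_force: 1.4
time: 17.63
tool_pos: [517.0, -25.6, 29.9]
tcp_rot: [180.0, 0.0, 96.8]
ft_force: [0.5, -2.7, 1.1]
finger_gap: 8.5
grip_force: 1.7
17.63 book [-35.5  -0.4] z 29.9 rpy [180.    0.   96.8] F [ 0.5 -2.7  1.1] gap 8.5 q [ -9.   8. 109.  -0.  63. -15.]
top pic 0.95 [ 6.4 21.2] [59. 54.] ang 82.3
place [36.9  0.7]
```

```bash
python3 -m handwheel '[[-0.8,0.4,0,0,0,0,0],[-0.8,0.4,0,0,0,0,0],[-0.8,0.4,0,0,0,0,0],[-0.8,0.4,0,0,0,0,0],[-0.8,0.4,0,0,0,0,0],[-0.8,0.4,0,0,0,0,0],[-0.8,0.4,0,0,0,0,0],[-0.8,0.4,0,0,0,0,0],[-0.8,0.4,0,0,0,0,0],[-0.8,0.4,0,0,0,0,0],[-0.8,0.4,0,0,0,0,0],[-0.8,0.4,0,0,0,0,0]]'; python3 -m handwheel '[[-0.8,0.4,0,0,0,0,0],[-0.8,0.4,0,0,0,0,0],[-0.8,0.4,0,0,0,0,0],[-0.8,0.4,0,0,0,0,0],[-0.8,0.4,0,0,0,0,0],[-0.8,0.4,0,0,0,0,0],[-0.8,0.4,0,0,0,0,0],[-0.8,0.4,0,0,0,0,0],[-0.8,0,0,0,0,0,0]]';python3 -c "
from m import *
st(); pics('top',22); pics('side',22)"
```

```text
time: 18.78
tool_pos: [511.1, 22.3, 29.8]
tcp_rot: [-180.0, -0.0, 96.8]
ft_force: [0.4, -0.9, -1.2]
finger_gap: 8.4
grip_force: 0.8
time: 19.53
tool_pos: [507.4, 54.5, 29.9]
tcp_rot: [180.0, -0.0, 96.8]
ft_force: [-0.2, 0.5, 0.4]
finger_gap: 8.8
grip_force: 0.0
19.53 book [45.1 -0.6] z 29.9 rpy [180.   -0.   96.8] F [-0.2  0.5  0.4] gap 8.8 q [  0.   7. 110.   0.  63.  -7.]
top pic 0.71 [98.9 26.9] [77. 44.] ang 82.3
place [116.6  -0.3]
side pic 0.88 [112.8  33.6] [ 37. 112.] ang 1.7
place [115.4  -0.7]
```

Centre is at about x=116 and needs 150, so I'll push 33 mm more, back off, rise and check.

```bash
python3 -m handwheel '[[-0.8,0.4,0,0,0,0,0],[-0.8,0.4,0,0,0,0,0],[-0.8,0.4,0,0,0,0,0],[-0.8,0.4,0,0,0,0,0],[-0.8,0.4,0,0,0,0,0],[-0.8,0.4,0,0,0,0,0],[-0.8,0.4,0,0,0,0,0],[-0.8,0.3,0,0,0,0,0],[-0.8,0.2,0,0,0,0,0],[-0.8,0,0,0,0,0,0],[-0.8,0,0,0,0,0,0]]'; python3 -m handwheel '[[-0.8,-0.5,0,0,0,0,0],[-0.8,-1.5,0,0,0,0,0],[-0.8,-1,0,-2,0,0,0],[-0.8,0,0,-4,0,0,0],[-0.8,0,0,-4,0,0,0],[-0.8,-1,0,-4,0,0,0],[-0.8,-3.5,0,-2,0,0,0],[-0.8,-4,0,0,0,0,0],[-0.8,-4,0,0,0,0,0],[-0.8,0,0,0,0,0,0]]';python3 -c "
from m import *
st(); p=pics('top',22)
for q in('vase','bell','jar'): print(q,[np.round(r['location']) for r in place_of(p,q)])
cv2.imwrite('pics/end.png',cv2.resize(p['image'][130:300,190:450,::-1],None,fx=3,fy=3,interpolation=2))"
```

```text
time: 20.75
tool_pos: [503.3, 86.8, 29.7]
tcp_rot: [-180.0, -0.0, 96.8]
ft_force: [-0.3, -1.2, 0.5]
finger_gap: 8.8
grip_force: 0.0
time: 21.58
tool_pos: [522.5, -74.0, 190.8]
tcp_rot: [179.9, 0.2, 96.6]
ft_force: [0.6, 0.4, 0.1]
finger_gap: 8.6
grip_force: 0.0
21.58 book [-84.2   0. ] z 190.8 rpy [179.9   0.2  96.6] F [0.6 0.4 0.1] gap 8.6 q [-14.  -2. 101.  -0.  81. -20.]
top pic 0.86 [147.5   0.9] [ 91. 121.] ang 0.0
place [150.   -1.1]
vase [array([487., 307.,   2.])]
bell [array([601., 216.,  -5.])]
jar []
```

View pics/end.png

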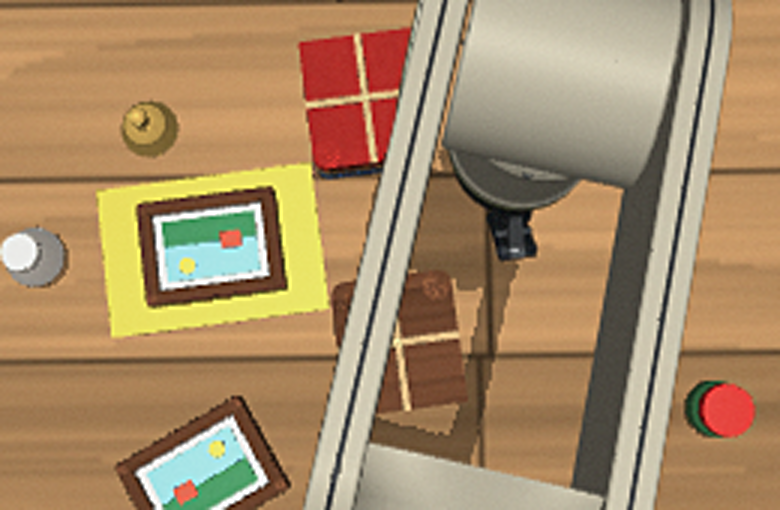

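The frame lies square and centred on the card at crop (212,246). The bell, vase and larger jar haven't moved, and the hand is clear.

```bash
python3 -c "
from bench import hand_in
print(hand_in())"
```

```text
the job is handed in; nothing more can be done
None
```

The picture went flat through the gap and now lies square on the card, within about 3 mm of its centre. The vase, bell and jar still stand in place, the hand is clear, and the job is handed in; no verdict was returned.

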